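# Load the hot-air steriliser and set its safety knob

### The job

Stand the bur block upright inside the open chamber of the white bench steriliser and then shut the lid. Once the lid is shut, push the spring knob on the sloping panel in and turn it clockwise past its safety stop until its white pointer line stands within the thick black arc, and let it spring out again. Leave the other things where they are.

Things in the scene. Friction and masses are not known exactly. Their poses are not given: they have to be found in the camera images.
- bur_block_center (a point): Bur block: rectangular block 36 x 92 x 20 mm with a row of short rotary bits standing in its top (the only such thing), 51 mm high in all. Point: its middle, half-way up, 25 mm above its underside; z up through the bits, y along the 92 mm length, x across the 36 mm width. Grasp the lower 20 mm across the 36 mm width. It stands on the worktop.
- steriliser: White metal bench steriliser, fixed: 238 mm deep (x), 200 wide (y), 120 high; console sloping down at its front, open-topped chamber behind. Origin: under its middle; x away from its front, y to its left as one faces the front, z up. Its axes serve for all that is fixed on it.
- chamber_floor (a point): Middle of the chamber's floor, 62 mm above the worktop; axes of the steriliser. The chamber is open at the top, 120 mm (x) by 160 mm (y), with its floor 58 mm below its rim.
- lid (a joint): Angle of the steriliser's lid, rad: 0 shut, 1.85 leaning on its stop just past upright, where it starts. Hinge line along the steriliser's x, 93 mm to the right of the chamber's middle, 58 mm above its floor; it shuts over to the left. The hinge is damped: about 2 N at the edge moves it, and pushed well past upright (below about 1.3) it sinks shut by itself in 1 to 3 s.
- lid_edge (a point): Middle of the lid's free edge, half-way through its thickness, 188 mm from the hinge line. The lid is a white slab 132 mm (along the hinge) x 186 mm x 20 mm; a grey lifting tab 60 mm wide stands out 19 mm beyond this point. Axes turn with the lid: x along the hinge, y from hinge to free edge, z out of the outer face.
- dial_grip (a point): Point on the knob's axis, 38 mm above the sloping panel, where to grip; fixed (does not move with the knob). z out of the panel along the axis, 32 degrees from vertical, leaning to the front; x up the slope, y left. The knob: black, round, ribbed, 40 mm across, its top 48 mm above the panel, on a skirt disc 52 mm across and 13 mm above the panel.
- heat_knob (a joint): Turn of the knob, rad, 0 to 1.75, growing clockwise as one faces the panel. The white pointer line, on the knob's top and side, points along (cos(0.65 - q), sin(0.65 - q), 0) in dial_grip's axes. Starts at 0 to 0.25 (hair-line arc); unless pushed in, its lug meets the stop bracket on the panel at about 0.32. Thick black arc: 1.05 to 1.45. Friction of about 0.04 N m holds it where left.
- heat_knob_press (a joint): How far the knob is pushed in along its axis, m: 0 out, 0.007 fully in. Spring: about 3 N to start it, 8 N fully in. Pushed in 5 mm or more it clears the safety stop; it must be kept in while turning from 0.3 to 0.75 rad, and beyond that springs out by itself when let go.
- nail_brush: White nail brush lying bristles down, 36 x 98 x 32 mm; origin under its middle. Bystander.
- oil_dropper: Brown dropper bottle, 34 mm across, 102 mm tall, near the right edge, in front of the steriliser; origin under its middle. Bystander.
- cup: Small white waisted mixing cup, 42 mm across, 32 mm tall, near the front edge on the left; origin under its middle. Bystander.
Things that resemble listed ones, but are neither listed nor needed, are in the scene too. Several things look just like the part that bears bur_block_center: the one meant starts nearest to the robot's base.

How it is judged:
On the way, in this order (a step that is already met when the one before it is completed fails the run):
1. the bur block stands upright on the chamber's floor (x of bur_block_center in the frame of chamber_floor between -0.06 and 0.06 m and y of bur_block_center in the frame of chamber_floor between -0.08 and 0.08 m and z of bur_block_center in the frame of chamber_floor below 0.03 m and angle between bur_block_center's own z axis and vertical below 0.15 rad and contact force between bur_block and the fingers below 0.1 N), for 0.2 s.
2. the lid is shut (value of joint lid below 0.04 rad), for 0.2 s.
3. the knob is past its safety stop with its pointer in the thick arc (value of joint heat_knob between 1 and 1.5 rad), for 0.2 s.
At the end, for the whole second after the job is handed in: The bur block stands upright (within about 8 degrees) on the floor inside the chamber, the lid is shut (within 0.04 rad), and the knob has sprung out again (within 2 mm) with its pointer in the thick arc (1.0 to 1.5 rad) (all of step 3 and x of bur_block_center in the frame of chamber_floor between -0.06 and 0.06 m and y of bur_block_center in the frame of chamber_floor between -0.08 and 0.08 m and z of bur_block_center in the frame of chamber_floor below 0.03 m and angle between bur_block_center's own z axis and vertical below 0.15 rad and value of joint lid below 0.04 rad and value of joint heat_knob_press below 0.002 m); the robot touches nothing.
It fails at once if the nail brush, the dropper bottle or the cup is moved more than 30 mm (distance of any of nail_brush, oil_dropper, cup from where it was at the start of the episode above 0.03 m).
It also fails if it takes over 72 s, if anything falls off the work surface, if the arm or the gripper's body presses on something with over 40 N, if the wrist force passes 120 N, or if a joint passes its speed limit or range.

### The arm

A 6-joint arm with a two-finger parallel gripper is mounted at the origin on a cart in front of the work surface, level with it; the furniture and walls round the work are solid. World frame = base frame: x ahead of the robot, y to its left, z up, the work surface at z = 0. Lengths are in m, angles in rad, forces in N, time in s.
With the tool pointing down it reaches from about 0.3 to 0.775 m from the base axis. Payload 14.6 kg.
Tool frame: the origin (TCP) lies at the very end of the fingers, on their centre line; the grasp point (between the pads) lies 19 mm behind it; z points along the fingers, y is the line along which they close (so a half turn about z gives the same grasp; the last joint's range is limited). The gripper opens to 94 mm and grips with 3 to 60 N. Pads are 16 mm wide; open, the fingers measure 119 mm over their backs; the gripper's body (75 mm by 177 mm) begins 78 mm behind the grasp point.
Start: joints at [-1.392, 0.3, 1.521, -0, 1.321, -0.067], TCP at [0.134, -0.533, 0.205] pointing down, gripper open.
Joint ranges: [-3.03, 3.03], [-0.79, 2.21], [0.23, 2.52], [-1.04, 4.18], [0, 3.07], [-2.55, 2.55]. Speed limits (rad/s): [2.22, 2.22, 2.57, 3.14, 3.14, 3.14].

### API

Orientations are given as [roll, pitch, yaw] about the fixed x, y, z axes, in that order (R = Rz(yaw) Ry(pitch) Rx(roll)).
In Python, from station import ctrl gives the robot as it stands.
- The arm moves only by the shell command python3 -m pendant 'ROWS' [OPENING] [FORCE]. ROWS is JSON, a list of rows, each a list of 2 entries, a list of its own where there are three numbers: the shift along the world's x, y, z in cm, then the turn about the world's z in rad. A call has 1 to 20 rows; each row shifts and turns the commanded pose from where the row before left it; what a row does not reach is not made up. A row lasts 1/12 s, in which the tool goes at most 41.7 mm and 7.16 degrees, less where a joint would pass 70% of its speed; a pose out of reach is approached as far as the arm can. A call is refused whole if a number of a shift passes 4.17 or a number of a turn 0.125, either way. A call with a gripper value outside its range is refused whole. OPENING is the opening, from 0 (shut) to 1 (fully open), set as the call begins (- or left out, the last holds). The fingers move at their own pace and stop on an object; FORCE is the grip in N (left out, the last holds). Time passes only in rows, so rows that do not move let the fingers close. It gives the time, the measured TCP pose, the force, the opening and the grip force at its end, in the units of the state.
- ctrl.get_obs(): the state, without advancing time (a new reading comes with each control period).
- ctrl.camera(name): name is "side" or "top" or "wrist"; returns a dict with "color" (384x512x3 uint8, red, green, blue), "intrinsics" (3x3 intrinsics, pixels), "camera_from_world" (4x4, takes a point from world to camera coordinates). Camera axes: x right, y down, z forward; pixel columns grow to the right and rows downward; lengths in m; the calibration is good to about 2 mm. A picture is of the moment at which its call begins. There is no depth.
- ctrl.hand_in(): hands the job in; it is judged then, once.
The state is a dict: "time_s": time; "qpos": joint angles; "joint_vel": joint speeds; "tau": joint torques, N m; "ee_pos": TCP position; "eef_rot": TCP orientation; "force": force on the tool from outside, world axes, zero at the start; "moment": the same for the moment, N m; "grip_width": finger opening in m; "grip_force": force on a finger pad.
Only numpy, scipy, OpenCV 4.12 (cv2) and the standard library are available. Lean on these libraries where they do the work, as an engineer would, in place of code of your own. Each camera call takes 0.05 s, during which the arm holds its last target. There are 200 camera calls.

## Working session

There is one attempt and no reset: what is moved stays moved. The work goes in short steps, Python scripts to look and compute and a shell command to move; the robot and the scene stay as the last step left them, time stands still between calls to the robot, and variables do not carry over. Pictures are saved under pics/ and viewed, at most 10 in all, crops included, and the job is handed in when it is done.

```bash
mkdir -p pics; ls
cat > h.py <<'E'
import numpy as np, cv2
from station import ctrl
def shot(n,f=None):
    c=ctrl.camera(n); 
    if f: cv2.imwrite('pics/'+f,c['color'][:,:,::-1])
    return c
def ray(c,u,v):
    T=np.array(c['camera_from_world']);K=np.array(c['intrinsics'])
    R=T[:3,:3];o=-R.T@T[:3,3];d=R.T@np.linalg.inv(K)@np.array([u,v,1.]);return o,d/np.linalg.norm(d)
def onz(c,u,v,z):
    o,d=ray(c,u,v);return o+d*(z-o[2])/d[2]
def tri(c1,p1,c2,p2):
    o1,d1=ray(c1,*p1);o2,d2=ray(c2,*p2)
    s=np.linalg.lstsq(np.stack([d1,-d2],1),o2-o1,rcond=None)[0]
    a=o1+s[0]*d1;b=o2+s[1]*d2;return (a+b)/2,np.linalg.norm(a-b)
def proj(c,p):
    T=np.array(c['camera_from_world']);q=np.array(c['intrinsics'])@(T[:3,:3]@np.array(p)+T[:3,3]);return q[:2]/q[2]
E
python3 - <<'E'
from h import *
import pickle
t=shot('top');s=shot('side');w=shot('wrist')
pickle.dump((t,s,w),open('c0.pkl','wb'))
for n,f in (('top',t),('side',s)):
    cv2.imwrite(f'pics/{n}0.png',f['color'][:,:,::-1])
    o,d=ray(f,256,192);print(n,o,d)
o=ctrl.get_obs();print(o['time_s'],o['ee_pos'],o['eef_rot'],o['force'],o['grip_width'])
E
```

```text
pics
top [0.32828691 0.09387798 0.92427647] [ 0.17287702 -0.01647984 -0.98480554]
side [ 0.44136367 -0.59383374  0.93792337] [ 0.0648558   0.61132906 -0.78871447]
0.15 [ 0.13378826 -0.53326109  0.205014  ] [-3.14068899e+00 -9.70322078e-05  2.45761097e-01] [-0.93214616 -0.85835963  0.49454418] 0.09378772779411049
```

View pics/top0.png

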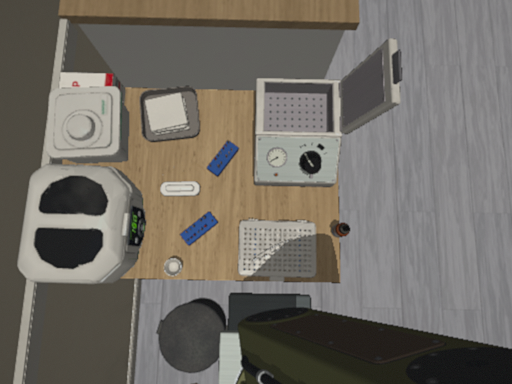

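View pics/side0.png

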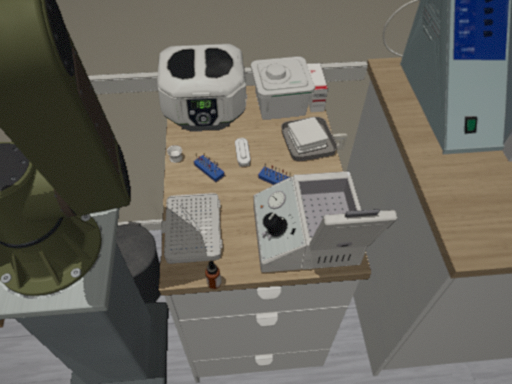

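Top view: two blue bur-block candidates, at (199,228) and (223,158), which are side (209,167) and (274,176). The one at (199,228) is nearer the base. The steriliser is at (297,130) with its chamber at (297,107) and the knob at (311,161). The lid leans right at (370,85).

Run:
```python
from h import *
import pickle
t,s,w=pickle.load(open('c0.pkl','rb'))
def blobs(c):
    h=cv2.cvtColor(c['color'],cv2.COLOR_RGB2HSV)
    m=cv2.inRange(h,(105,130,40),(125,255,255));m=cv2.morphologyEx(m,cv2.MORPH_CLOSE,np.ones((3,3)))
    return [x for x in cv2.findContours(m,0,2)[0] if cv2.contourArea(x)>60]
cs={}
for n,c in (('top',t),('side',s)):
    for b in blobs(c):
        r=cv2.minAreaRect(b)
        print(n,np.round(r[0]),np.round(r[1]),'xy z=.012',onz(c,*r[0],.012).round(3), np.linalg.norm(onz(c,*r[0],.02)[:2]).round(3))
        q=np.array([onz(c,*p,.02)[:2] for p in b[:,0].astype(float)],np.float32)
        R=cv2.minAreaRect(q*1000);print('   metric',np.round(R[0]),np.round(R[1]),round(R[2],1))
        cs.setdefault(n,[]).append(r[0])
# two-view heights of block bodies
for p in cs['top']:
    for q in cs['side']:
        x,e=tri(t,p,s,q)
        if e<.02: print('tri',np.round(p),np.round(q),x.round(3),e.round(4))
a=cv2.resize(t['color'][70:260,150:410],None,fx=3,fy=3,interpolation=2)
b=cv2.resize(s['color'][145:275,185:405],None,fx=3.5,fy=3.5,interpolation=2)
cv2.imwrite('pics/ta.png',a[:,:,::-1]);cv2.imwrite('pics/sb.png',b[:,:,::-1])
```

```text
top [199. 228.] [14. 37.] xy z=.012 [0.395 0.219 0.012] 0.45
   metric [394. 217.] [34. 88.] 40.3
top [223. 158.] [13. 34.] xy z=.012 [0.575 0.166 0.012] 0.596
   metric [573. 165.] [34. 88.] 54.7
side [270. 176.] [22. 11.] xy z=.012 [0.562 0.176 0.012] 0.586
   metric [561. 170.] [38. 60.] 51.8
side [209. 168.] [30. 12.] xy z=.012 [0.394 0.221 0.012] 0.449
   metric [395. 213.] [36. 93.] 40.5
side [481.  29.] [53. 60.] xy z=.012 [1.438 0.829 0.012] 1.646
   metric [1443.  831.] [474. 206.] 68.0
tri [199. 228.] [209. 168.] [0.394 0.218 0.015] 0.0003
tri [223. 158.] [270. 176.] [0.565 0.163 0.03 ] 0.0102
```

View pics/ta.png

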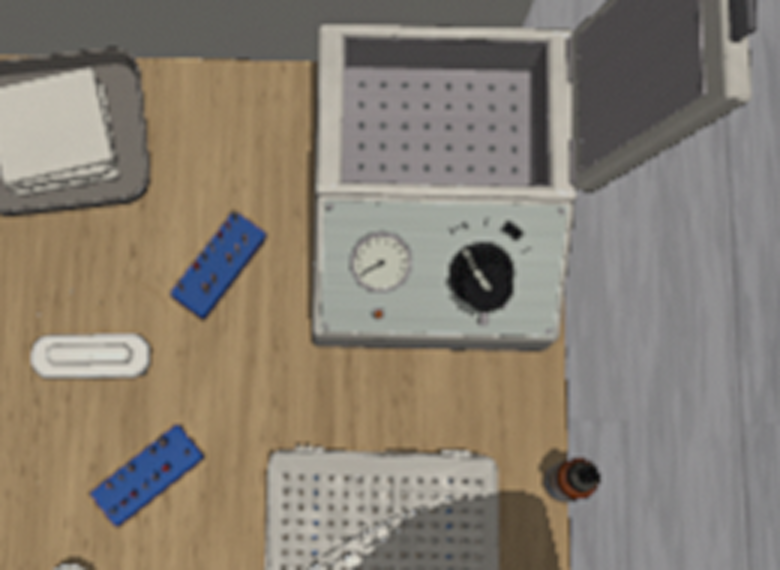

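View pics/sb.png

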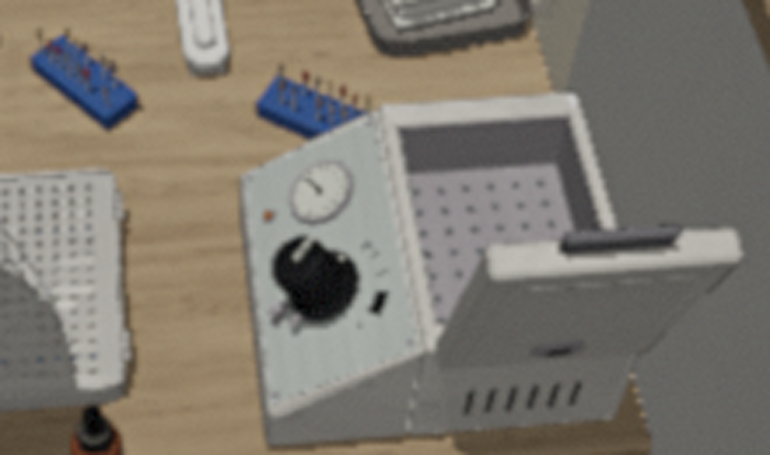

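Both blue things have bits. The nearest to the base is ta (147,475), i.e. top (199,228), range 0.45 m against 0.60 m. Now the steriliser's geometry from corners seen in both views.

Run:
```python
from h import *
import pickle
t,s,w=pickle.load(open('c0.pkl','rb'))
A=lambda u,v:((u+.5)/3+150-.5,(v+.5)/3+70-.5)
B=lambda u,v:((u+.5)/3.5+185-.5,(v+.5)/3.5+145-.5)
P={'backleft':((320,26),(577,97)),'ridgeL':((318,194),(384,108)),'ridgeR':((574,195),(430,350)),
'dialtop':((483,275),(306,262)),'gauge':((381,262),(321,190)),'tabL':((733,38),(565,243)),'frontL':((316,335),(243,180)),'frontR':((556,337),(270,413))}
for k,(a,b) in P.items():
    x,e=tri(t,A(*a),s,B(*b));print(k,x.round(4),e.round(4))
for k,a in {'inBL':(343,38),'inBR':(550,42),'inFL':(343,187),'inFR':(549,190)}.items():
    print(k,onz(t,*A(*a),.12).round(3))
for k,a in {'brush':(90,356)}.items(): print(k,onz(t,*A(*a),.03).round(3))
print('bottle',onz(t,*A(585,475),.1),'cup',onz(t,173,267,.03))
```

```text
backleft [0.7437 0.085  0.1151] 0.0007
ridgeL [0.6053 0.084  0.1178] 0.0027
ridgeR [ 0.6068 -0.1118  0.119 ] 0.0015
dialtop [ 0.5395 -0.0415  0.122 ] 0.005
gauge [0.5573 0.0336 0.0961] 0.0002
tabL [ 0.6469 -0.1641  0.302 ] 0.0011
frontL [0.5082 0.0822 0.0494] 0.0002
frontR [ 0.5091 -0.1113  0.054 ] 0.0019
inBL [0.731 0.067 0.12 ]
inBR [ 0.732 -0.095  0.12 ]
inFL [0.609 0.065 0.12 ]
inFR [ 0.611 -0.092  0.12 ]
brush [0.49  0.267 0.03 ]
bottle [ 0.39580236 -0.11999048  0.1       ] cup [0.30004201 0.27230577 0.03      ]
```

Run:
```python
from h import *
import pickle
t,s,w=pickle.load(open('c0.pkl','rb'))
for u in (100,220): print('wall foot?',onz(t,u,88,0.).round(3))
# top edge: side-view edge points; intersect with top-view rays at row 22
o,d=ray(t,220,24)
for k in np.arange(.5,1.05,.05):
    p=o+d*k; print(p.round(3),proj(s,p).round(0))
```

```text
wall foot? [0.763 0.502 0.   ]
wall foot? [0.772 0.181 0.   ]
[0.61  0.136 0.513] [309.  13.]
[0.638 0.14  0.472] [321.  31.]
[0.666 0.144 0.431] [332.  48.]
[0.695 0.148 0.39 ] [342.  64.]
[0.723 0.152 0.349] [352.  78.]
[0.751 0.156 0.308] [361.  91.]
[0.779 0.161 0.267] [369. 104.]
[0.807 0.165 0.226] [376. 115.]
[0.836 0.169 0.185] [383. 126.]
[0.864 0.173 0.144] [390. 136.]
[0.892 0.177 0.102] [396. 145.]
```

```bash
python3 -m pendant '[[[1.8,3.75,0],0.1012],[[1.8,3.75,0],0.1012],[[1.8,3.75,0],0.1012],[[1.8,3.75,0],0.1012],[[1.8,3.75,0],0.1012],[[1.8,3.75,0],0.1012],[[1.8,3.75,0],0.1012],[[1.0,3.75,0],0.1012],[[1.0,3.75,0],0.1012],[[1.0,3.75,0],0.1012],[[1.0,3.75,0],0.1012],[[1.0,3.75,0],0.1012],[[1.0,3.75,0],0.1012],[[1.0,3.75,0],0.1012],[[1.0,3.75,0],0.1012],[[1.0,3.75,0],0.1012],[[1.0,3.75,0],0.1012],[[1.0,3.75,0],0.1012],[[1.0,3.75,0],0.1012],[[1.0,3.75,0],0.1012]]' 1 30
python3 - <<'E'
from h import *
c=shot('wrist','w1.png');o=ctrl.get_obs();print(o['ee_pos'],o['eef_rot'],o['qpos'])
h=cv2.cvtColor(c['color'],cv2.COLOR_RGB2HSV);m=cv2.inRange(h,(105,130,40),(125,255,255));m=cv2.morphologyEx(m,cv2.MORPH_CLOSE,np.ones((9,9)))
for b in cv2.findContours(m,0,2)[0]:
    if cv2.contourArea(b)>300:
        r=cv2.minAreaRect(b);q=np.array([onz(c,*p,.02)[:2] for p in b[:,0].astype(float)],np.float32)
        print(r[0],cv2.minAreaRect(q*1000), proj(c,(.394,.217,.02)))
E
```

```text
time_s: 1.82
ee_pos: [0.3897, 0.2188, 0.2053]
eef_rot: [3.142, 0.0, 2.275]
force: [0.3, -1.7, 0.7]
grip_width: 0.0941
grip_force: 0.0
[0.39076315 0.22304126 0.20500197] [ 3.14085480e+00 -1.00552182e-03  2.28469205e+00] [ 4.36519593e-01  7.49273181e-02  1.78926906e+00  1.22148832e-03
  1.27696218e+00 -2.77729277e-01]
(344.0, 331.0) ((601.3657836914062, 147.36495971679688), (34.6964225769043, 23.207483291625977), 54.781429290771484) [250.74331516 176.33945073]
(331.756591796875, 275.701904296875) ((542.7320556640625, 188.13714599609375), (35.41326141357422, 29.238182067871094), 53.698970794677734) [250.74331516 176.33945073]
(252.5, 174.0) ((394.68798828125, 219.36314392089844), (33.94038391113281, 90.55249786376953), 39.866127014160156) [250.74331516 176.33945073]
```

View pics/w1.png

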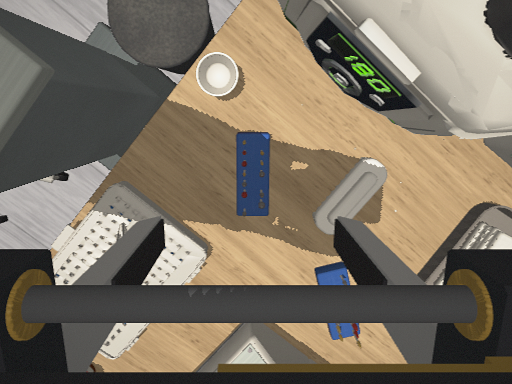

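The block is at (252,174), alone between the fingers, with the brush clear to the right at (350,195) and the cup at (217,75). Descending.

```bash
python3 -m pendant '[[[0.4,0,0],0],[[0,0,-3.5],0],[[0,0,-3.5],0],[[0,0,-3.5],0],[[0,0,-3],0],[[0,0,-2],0]]' 0.75 30
python3 - <<'E'
from h import *
o=ctrl.get_obs();print(o['ee_pos'],o['eef_rot'])
c=shot('wrist')
h=cv2.cvtColor(c['color'],cv2.COLOR_RGB2HSV);m=cv2.inRange(h,(105,130,40),(125,255,255));m=cv2.morphologyEx(m,cv2.MORPH_CLOSE,np.ones((9,9)))
for b in cv2.findContours(m,0,2)[0]:
    if cv2.contourArea(b)>2000:
        q=np.array([onz(c,*p,.02)[:2] for p in b[:,0].astype(float)],np.float32)
        print(cv2.minAreaRect(b),cv2.minAreaRect(q*1000))
E
```

```text
time_s: 2.37
ee_pos: [0.3928, 0.2149, 0.0479]
eef_rot: [-3.139, -0.001, 2.267]
force: [0.5, 1.0, -0.5]
grip_width: 0.0704
grip_force: 0.0
[0.39279109 0.21491996 0.04792561] [-3.13886832e+00 -6.47633264e-04  2.26735313e+00]
((255.0, 209.0), (138.0, 56.0), 90.0) ((394.1214294433594, 219.74856567382812), (34.66975021362305, 91.05622863769531), 40.261539459228516)
```

```bash
python3 -m pendant '[[[0.1,0.3,-1.5],0],[[0,0,-1.5],0],[[0,0,-1.5],0],[[0,0,0],0],[[0,0,0],0]]' 0.75 30 && python3 -m pendant '[[[0,0,0],0],[[0,0,0],0],[[0,0,0],0],[[0,0,0],0],[[0,0,0],0],[[0,0,0],0]]' 0 30
```

```text
time_s: 2.83
ee_pos: [0.395, 0.2189, 0.006]
eef_rot: [-3.141, -0.0, 2.268]
force: [-0.3, 0.2, 0.6]
grip_width: 0.0702
grip_force: 0.0
time_s: 3.33
ee_pos: [0.3949, 0.2196, 0.0057]
eef_rot: [3.141, 0.0, 2.27]
force: [-1.5, -0.9, 4.6]
grip_width: 0.0359
grip_force: 30.0
```

```bash
python3 -m pendant '[[[0,0,1.5],0],[[0,0,3],0],[[0,0,3.5],0],[[0,0,3.5],0],[[0,0,3.5],0],[[0,0,2.5],0],[[2.76,-2.33,0],-0.07],[[2.76,-2.33,0],-0.07],[[2.76,-2.33,0],-0.07],[[2.76,-2.33,0],-0.07],[[2.76,-2.33,0],-0.07],[[2.76,-2.33,0],-0.07],[[2.76,-2.33,0],-0.07],[[2.76,-2.33,0],-0.07],[[2.76,-2.33,0],-0.07],[[2.76,-2.33,0],-0.07]]'
python3 -m pendant '[[[0,0,0],0],[[0,0,0],0],[[0,0,0],0]]'
python3 - <<'E'
from h import *
t=shot('top');w=shot('wrist')
cv2.imwrite('pics/tw.png',np.hstack([cv2.resize(t['color'][60:200,220:420],None,fx=2,fy=2),cv2.resize(w['color'],(400,280))])[:,:,::-1])
E
```

```text
time_s: 4.67
ee_pos: [0.6717, -0.0148, 0.18]
eef_rot: [-3.141, -0.0, 1.566]
force: [0.5, 0.2, -2.0]
grip_width: 0.0354
grip_force: 30.0
time_s: 4.92
ee_pos: [0.6703, -0.0131, 0.1798]
eef_rot: [-3.14, -0.0, 1.571]
force: [-0.8, 0.5, -1.7]
grip_width: 0.0355
grip_force: 30.0
```

View pics/tw.png

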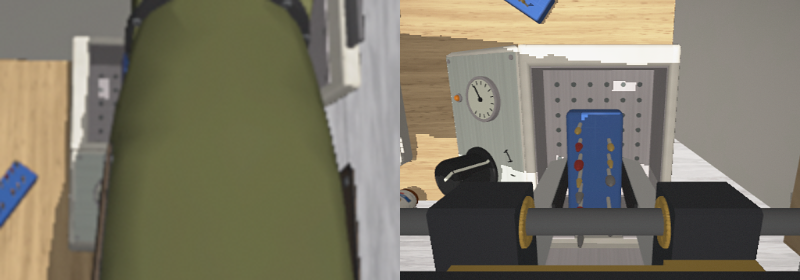

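Left half: the arm hides the chamber. Right half (wrist): the block at (595,160) hangs centrally over the chamber, whose walls are at 527 and 668. Lowering.

```bash
python3 -m pendant '[[[0.1,0,-2],0],[[0,0,-3],0],[[0,0,-3],0],[[0,0,-1.5],0],[[0,0,-0.6],0],[[0,0,-0.4],0],[[0,0,0],0]]'
python3 -m pendant '[[[0,0,-0.3],0],[[0,0,-0.3],0],[[0,0,-0.2],0],[[0,0,0],0]]'
```

```text
time_s: 5.6
ee_pos: [0.6719, -0.013, 0.0761]
eef_rot: [3.141, 0.0, 1.571]
force: [-0.6, -0.0, -1.7]
grip_width: 0.0357
grip_force: 30.0
time_s: 5.93
ee_pos: [0.672, -0.0135, 0.0678]
eef_rot: [3.141, 0.0, 1.57]
force: [0.6, 0.3, -1.4]
grip_width: 0.0358
grip_force: 30.0
```

```bash
python3 -m pendant '[[[0,0,-0.1],0],[[0,0,-0.1],0],[[0,0,0],0]]'
python3 - <<'E'
from h import *
print(ctrl.get_obs()['force'])
E
```

```text
time_s: 6.18
ee_pos: [0.6721, -0.0135, 0.0677]
eef_rot: [3.14, 0.0, 1.57]
force: [-9.0, -0.3, 15.7]
grip_width: 0.035
grip_force: 30.0
[-8.96191471 -0.25772172 15.74741145]
```

```bash
python3 -m pendant '[[[0,0,0.1],0],[[0,0,0],0],[[0,0,0],0],[[0,0,0],0],[[0,0,0],0],[[0,0,0],0]]' 0.62 30 && python3 -m pendant '[[[0,0,1.5],0],[[0,0,3],0],[[0,0,4],0],[[0,0,4],0],[[0,0,4],0],[[0,0,4],0],[[-1,3,2],0],[[-2,3,0],0],[[-2,3,0],0],[[-2,3,0],0],[[-2,3,0],0],[[0,0,0],0]]'
python3 - <<'E'
from h import *
t=shot('top');w=shot('wrist')
cv2.imwrite('pics/tw2.png',np.hstack([cv2.resize(t['color'][60:200,220:420],None,fx=2,fy=2),cv2.resize(w['color'],(400,280))])[:,:,::-1])
E
```

```text
time_s: 6.68
ee_pos: [0.6718, -0.0135, 0.0662]
eef_rot: [-3.141, -0.0, 1.57]
force: [0.4, 0.2, 0.1]
grip_width: 0.0583
grip_force: 0.0
time_s: 7.68
ee_pos: [0.5793, 0.1409, 0.2923]
eef_rot: [3.141, -0.001, 1.574]
force: [-0.2, -0.0, 0.3]
grip_width: 0.0583
grip_force: 0.0
```

View pics/tw2.png

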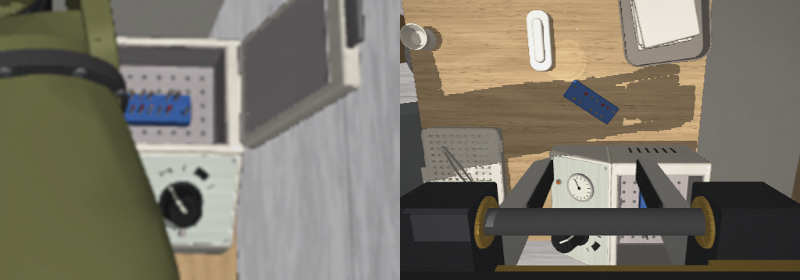

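The block stands upright on the chamber floor, left half at (158,108). The lid is still open. Going round in front of the lid to its outer side with the fingers shut.

```bash
python3 -m pendant '[[[-0.8,-3.7,-0.3],0],[[-0.8,-3.7,-0.3],0],[[-0.8,-3.7,-0.3],0],[[-0.8,-3.7,-0.3],0],[[-0.8,-3.7,-0.3],0],[[-0.8,-3.7,-0.3],0],[[-0.8,-3.7,-0.3],0],[[-0.8,-3.7,-0.3],0],[[-0.8,-3.7,-0.3],0],[[-0.8,-3.7,-0.3],0],[[3,0,0],0],[[4,0,0],0],[[4,0,0],0],[[4,0,0],0],[[0,0,0],0],[[0,0,0],0]]' 0 30
```

```text
time_s: 9.12
ee_pos: [0.6526, -0.2345, 0.258]
eef_rot: [-3.138, -0.001, 1.57]
force: [-1.6, -0.8, 0.3]
grip_width: 0.0004
grip_force: 0.0
```

```bash
python3 -m pendant '[[[0,1.5,0],0],[[0,1.5,0],0],[[0,1,0],0],[[0,1,0],0],[[0,1,0],0],[[0,1,0],0],[[0,1,0],0],[[0,1,0],0]]'; python3 -m pendant '[[[0,1,0],0],[[0,1,0],0],[[0,1,0],0],[[0,1,0],0],[[0,1,0],0],[[0,1,0],0],[[0,1,0],0],[[0,1,0],0],[[0,1,0],0],[[0,1,0],0]]'
```

```text
time_s: 9.78
ee_pos: [0.6517, -0.1424, 0.2616]
eef_rot: [3.141, 0.0, 1.57]
force: [0.1, -1.4, 1.1]
grip_width: 0.0003
grip_force: 0.6
time_s: 10.62
ee_pos: [0.6518, -0.0423, 0.2615]
eef_rot: [3.142, -0.0, 1.57]
force: [-1.4, 0.4, -0.4]
grip_width: 0.0006
grip_force: 0.0
```

```bash
python3 -m pendant '[[[-1.5,0,0.3],0],[[-1.5,0,0],-0.11],[[-1.5,0,0],-0.11],[[-1.5,0,0],-0.11],[[-1.5,0,0],-0.11],[[-1.5,0,0],-0.11],[[-1.5,0,0],-0.11],[[-1.5,0,0],-0.11],[[-1.5,0,0],-0.11],[[-1.5,0,0],-0.11],[[-1.5,0,0],-0.11],[[0,0,0],0],[[0,0,0],0],[[0,0,0],0],[[0,0,0],0]]' 0.8
python3 - <<'E'
from h import *
import pickle
s=shot('side');w=shot('wrist');t=shot('top')
pickle.dump((s,w,t),open('c1.pkl','wb'))
a=cv2.resize(s['color'][130:280,220:420],(400,300));b=cv2.resize(w['color'],(400,300))
cv2.imwrite('pics/sw3.png',np.hstack([a,b])[:,:,::-1])
E
```

```text
time_s: 11.87
ee_pos: [0.4874, -0.0433, 0.2643]
eef_rot: [-3.141, 0.0, 0.472]
force: [-0.8, 0.2, 0.7]
grip_width: 0.0752
grip_force: 0.0
```

View pics/sw3.png

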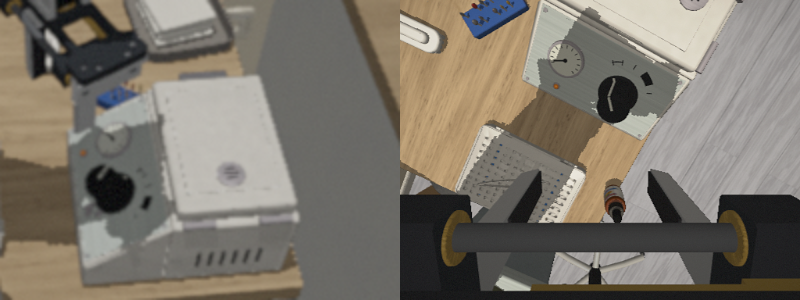

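Lid lies shut over the chamber (left half, about (225,145)); the knob is at (617,92) in the wrist half. I'll look along the knob's axis.

Run:
```python
from h import *
import pickle
s,w,t=pickle.load(open('c1.pkl','rb'))
o,d=ray(w,256,192);print('cam',o,d)
h=cv2.cvtColor(w['color'],cv2.COLOR_RGB2HSV)
m=cv2.inRange(h,(0,0,0),(180,255,50)); m[:70]=0;m[175:]=0;m[:,:220]=0;m[:,330:]=0
n,l,st,ce=cv2.connectedComponentsWithStats(m)
for i in range(1,n):
    if st[i][4]>60: print(st[i],ce[i],onz(w,*ce[i],.11).round(4))
b=np.array([.562,-.0415,.088]);a=np.array([-.53,0,.848])
H=(o[2]-b[2])/.848; print('cam should be',b+a*H,'shift',b+a*H-o, ctrl.get_obs()['ee_pos'])
```

```text
cam [ 0.54633445 -0.01353677  0.44368887] [-0.19831795 -0.12401729 -0.9722601 ]
[308  92  15  18 154] [315.38311688 101.09090909] [ 0.5823 -0.0656  0.11  ]
[ 252   97   52   60 2238] [276.83378016 126.16041108] [ 0.5452 -0.0441  0.11  ]
cam should be [ 0.33969445 -0.0415      0.44368887] shift [-2.06639995e-01 -2.79632257e-02 -5.55111512e-17] [ 0.48715476 -0.04342581  0.26417435]
```

Run:
```python
from h import *
import pickle
t0,s0,_=pickle.load(open('c0.pkl','rb'));s1,w1,t1=pickle.load(open('c1.pkl','rb'))
u=np.array([.848,0,.53]);n=np.array([-.53,0,.848]);Y=np.array([0,1,0])
def blob(c,p,box):
    k=6;im=c['color'][box[1]:box[3],box[0]:box[2]];g=cv2.cvtColor(cv2.resize(im,None,fx=k,fy=k,interpolation=cv2.INTER_CUBIC),cv2.COLOR_RGB2GRAY)
    m=(g<75).astype(np.uint8);nn,l,st,ce=cv2.connectedComponentsWithStats(m)
    i=1+np.argmax(st[1:,4]);cn=cv2.findContours((l==i).astype(np.uint8),0,2)[0];cn=max(cn,key=cv2.contourArea)[:,0]
    return (cn+.5)/k-.5+np.array(box[:2])
rows=[]
for name,c,box in (('top',t0,(290,135,335,185)),('wrist',w1,(245,88,307,165))):
    P=blob(c,None,box); 
    # metric coords on horizontal plane z=.11 for choosing extremes in x and y
    Q=np.array([onz(c,*p,.11) for p in P]); o=ray(c,256,192)[0]
    print(name,'x',Q[:,0].min().round(4),Q[:,0].max().round(4),'y',Q[:,1].min().round(4),Q[:,1].max().round(4))
    rows.append((o,Q[:,0].min(),Q[:,0].max(),Q[:,1].min(),Q[:,1].max()))
# x-z plane: point b+off lies on the line camera->(x at z=.11)
A=[];B=[]
for o,x0,x1,_,_ in rows:
    for x,off in ((x0,48e-3*n-20e-3*u),(x1,13e-3*n+26e-3*u)):
        nx,nz=(.11-o[2]),-(x-o[0]); k=np.hypot(nx,nz)   # normal to the line in xz
        A.append([nx/k,nz/k]);B.append((nx*(o[0]-off[0])+nz*(o[2]-off[2]))/k)
A=np.array(A);B=np.array(B);sol=np.linalg.lstsq(A,B,rcond=None)[0];print('base xz',sol,'resid mm',(A@sol-B)*1e3,'panel z there',.119-(.606-sol[0])*.625)
for (o,_,_,y0,y1) in rows:
    z=.095; print('y',[(o[1]+(y-o[1])*(z-o[2])/(.11-o[2])).round(4) for y in (y0,y1)])
for z in (.084,.087,.09):  # x if panel height fixed
    print(z,[((B[i]-A[i,1]*z)/A[i,0]).round(4) for i in range(4)])
```

```text
top x 0.5165 0.5704 y -0.0659 -0.0167
wrist x 0.5148 0.5727 y -0.0678 -0.0179
base xz [0.5575984 0.080907 ] resid mm [ 1.04155099 -1.00965274 -0.32944742  0.28183403] panel z there 0.08874900277719663
y [np.float64(-0.0689), np.float64(-0.0188)]
y [np.float64(-0.0703), np.float64(-0.0181)]
0.084 [np.float64(0.558), np.float64(0.5556), np.float64(0.5576), np.float64(0.5576)]
0.087 [np.float64(0.5573), np.float64(0.5547), np.float64(0.5578), np.float64(0.5574)]
0.09 [np.float64(0.5566), np.float64(0.5538), np.float64(0.5581), np.float64(0.5572)]
```

```bash
python3 -m pendant '[[[2.4,0,0],0.03],[[2.3,-0.1,-1],0],[[0,0,-3],0],[[0,0,-3],0],[[0,0,-3],0],[[0,0,-2],0],[[0,0,-2],0],[[0,0,-1],0],[[0,0,-1],0],[[0,0,0],0],[[0,0,0],0]]' 0.7
python3 - <<'E'
from h import *
w=shot('wrist');s=shot('side')
a=cv2.resize(s['color'][180:270,230:330],(400,360),interpolation=2);b=cv2.resize(w['color'][130:384,110:400],(400,360))
cv2.imwrite('pics/sw4.png',np.hstack([a,b])[:,:,::-1])
E
```

```text
time_s: 12.93
ee_pos: [0.5341, -0.0445, 0.1049]
eef_rot: [3.141, -0.0, 0.5]
force: [-0.4, -0.5, -0.1]
grip_width: 0.0654
grip_force: 0.0
```

View pics/sw4.png

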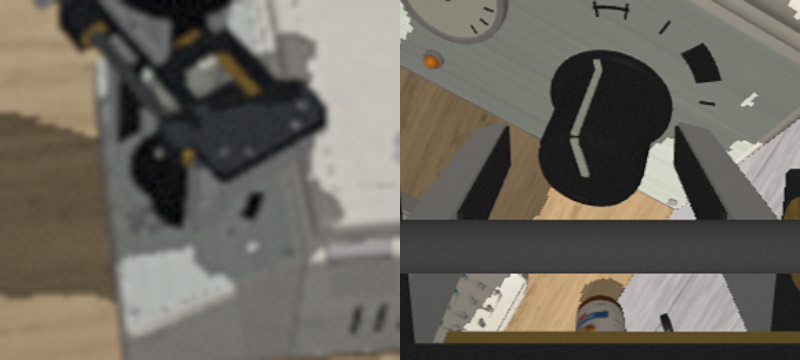

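The knob's top is at (590,160) on the right, centred between the open fingers (510 and 675). Closing, then pushing in along the axis.

```bash
python3 -m pendant '[[[0,0,0],0],[[0,0,0],0],[[0,0,0],0],[[0,0,0],0],[[0,0,0],0]]' 0 30 && python3 -m pendant '[[[0.1,0,-0.17],0],[[0.1,0,-0.17],0],[[0.1,0,-0.17],0],[[0.1,0,-0.17],0],[[0,0,0],0]]'
```

```text
time_s: 13.45
ee_pos: [0.5345, -0.0454, 0.105]
eef_rot: [3.139, -0.001, 0.5]
force: [2.5, -6.5, -0.5]
grip_width: 0.0434
grip_force: 28.3
time_s: 13.87
ee_pos: [0.5384, -0.0454, 0.0989]
eef_rot: [3.139, -0.001, 0.5]
force: [-3.3, -5.7, 9.1]
grip_width: 0.0436
grip_force: 29.0
```

```bash
python3 -m pendant '[[[0,-0.1,0],-0.06],[[0,0,0],-0.08],[[0,0,0],-0.08],[[0,0,0],-0.08],[[0,0,0],-0.08],[[0,0,0],-0.08]]'
python3 - <<'E'
from h import *
print(ctrl.get_obs()['moment'])
E
python3 -m pendant '[[[0,0,0],-0.08],[[0,0,0],-0.08],[[0,0,0],-0.08],[[0,0,0],-0.08],[[0,0,0],-0.08],[[0,0,0],-0.08],[[0,0,0],-0.06],[[0,0,0],0]]'
```

```text
time_s: 14.37
ee_pos: [0.538, -0.0447, 0.0984]
eef_rot: [-3.141, -0.001, 0.036]
force: [-1.8, 9.6, 6.8]
grip_width: 0.0391
grip_force: 29.9
[2.02013539 0.06248463 0.10527252]
time_s: 15.03
ee_pos: [0.5377, -0.042, 0.0995]
eef_rot: [-3.137, 0.003, -0.503]
force: [-12.5, 24.1, 24.4]
grip_width: 0.0424
grip_force: 34.5
```

```bash
python3 -m pendant '[[[0,0,0],0],[[0,0,0],0],[[0,0,0],0],[[-0.3,0,0.7],0],[[0,0,1.5],0.05],[[0,0,3],0.12],[[0,0,3],0.12],[[-1,0,2],0.12],[[-1,0,0],0.12],[[-1,0,0],0],[[0,0,0],0],[[0,0,0],0]]' 0.7
cat > ang.py <<'E'
from h import *
w=shot('wrist')
n=np.array([-.53,0,.848]);u=np.array([.848,0,.53]);top=np.array([.5572,-.0443,.086])+.048*n
g=cv2.cvtColor(w['color'],cv2.COLOR_RGB2GRAY);P=[]
for v in range(384):
    for x in range(512):
        o,d=ray(w,x,v);r=o+d*((top-o)@n)/(d@n)-top
        a,b=r@u,r[1]
        if np.hypot(a,b)<.0175: P.append((a,b,g[v,x]))
P=np.array(P);br=P[P[:,2]>110];print(len(P),len(br),'centroid mm',br[:,:2].mean(0)*1e3)
vx,vy,x0,y0=cv2.fitLine(br[:,:2].astype(np.float32)*1000,2,0,.01,.01).ravel()
far=br[np.hypot(br[:,0],br[:,1])>.011];c=far[:,:2].mean(0);print('line dir',np.arctan2(vy,vx),'far',c*1e3,'ang',np.arctan2(c[1],c[0]),'q',.65-np.arctan2(c[1],c[0]))
cv2.imwrite('pics/last.png',cv2.resize(w['color'][40:330,100:440],None,fx=2,fy=2)[:,:,::-1])
E
python3 ang.py; python3 -c "
from h import *
o=ctrl.get_obs();print(o['ee_pos'],o['eef_rot'])"
```

```text
time_s: 16.03
ee_pos: [0.5048, -0.0456, 0.2]
eef_rot: [3.142, -0.001, 0.028]
force: [-0.2, -0.0, 0.2]
grip_width: 0.0658
grip_force: 0.0
1321 60 centroid mm [ 8.53373193 -0.43355987]
line dir -0.06347597 far [14.36987994 -0.78157681] ang -0.05433639516233244 q 0.7043363951623325
[ 0.50507488 -0.04557835  0.1998253 ] [ 3.14155127e+00 -3.01376571e-04  2.86226929e-02]
```

```bash
python3 -m pendant '[[[1,0,0],0.12],[[1,0.1,0],0.12],[[0.9,0,-1],0.12],[[0,0,-2.5],0.02],[[0,0,-2.5],0],[[0,0,-1.6],0],[[0,0,-1],0],[[0,0,-1],0],[[0,0,0],0],[[0,0,0],0]]' 0.7; python3 -m pendant '[[[0,0,0],0],[[0,0,0],0],[[0,0,0],0],[[0,0,0],0],[[0,0,0],0],[[0.1,0,-0.17],0],[[0.1,0,-0.17],0],[[0.1,0,-0.17],0],[[0.1,0,-0.17],0],[[0,0,0],0]]' 0 30
```

```text
time_s: 16.92
ee_pos: [0.5341, -0.0445, 0.1039]
eef_rot: [3.142, -0.0, 0.41]
force: [1.0, 0.4, 0.9]
grip_width: 0.0657
grip_force: 0.0
time_s: 17.75
ee_pos: [0.5388, -0.0455, 0.0987]
eef_rot: [3.139, -0.002, 0.409]
force: [-3.5, -6.8, 15.9]
grip_width: 0.0421
grip_force: 30.8
```

```bash
python3 -m pendant '[[[0,0,0],-0.08],[[0,0,0],-0.08],[[0,0,0],-0.08],[[0,0,0],-0.08],[[0,0,0],-0.08],[[0,0,0],-0.08],[[0,0,0],-0.08],[[0,0,0],-0.08],[[0,0,0],-0.08],[[0,0,0],-0.08],[[0,0,0],0]]'; python3 -m pendant '[[[0,0,0],0],[[0,0,0],0],[[0,0,0],0],[[-0.3,0,0.7],0],[[0,0,1.5],0.05],[[0,0,3],0.12],[[0,0,3],0.12],[[-1,0,2],0.11],[[-1,0,0],0],[[-1,0,0],0],[[0,0,0],0],[[0,0,0],0]]' 0.7; python3 ang.py
```

```text
time_s: 18.67
ee_pos: [0.5384, -0.0425, 0.0982]
eef_rot: [-3.138, -0.0, -0.394]
force: [-4.3, 12.0, 14.2]
grip_width: 0.0415
grip_force: 31.7
time_s: 19.67
ee_pos: [0.5048, -0.0445, 0.1992]
eef_rot: [-3.142, -0.0, 0.01]
force: [-0.2, -0.3, -0.2]
grip_width: 0.0661
grip_force: 0.0
1323 62 centroid mm [ 5.67720006 -5.65535269]
line dir -0.61436844 far [10.4976891 -8.9949915] ang -0.7084599833884598 q 1.3584599833884599
```

View pics/last.png

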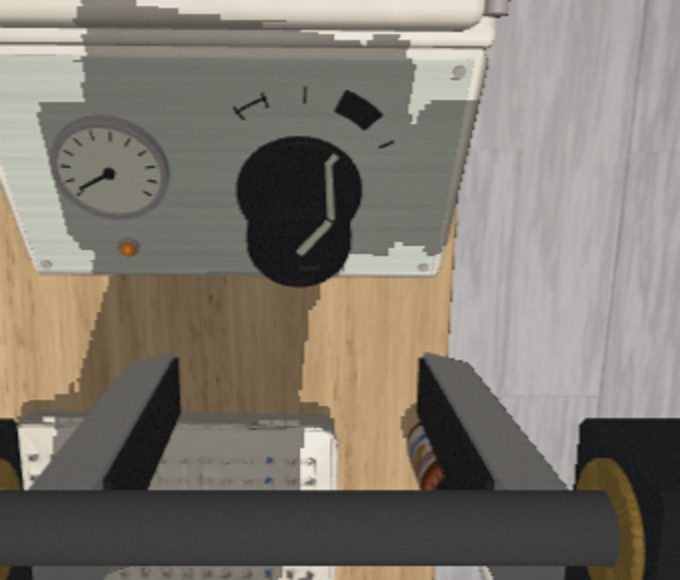

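The pointer foot at (333,157) aims at the thick arc (358,110). Measured q is about 1.26–1.36. The knob stands out, the lid lies flat and the tool is clear, so I'm handing in.

```bash
python3 -m pendant '[[[0,0,1],0],[[0,0,0],0],[[0,0,0],0],[[0,0,0],0]]'; python3 -c "
from h import *
print(ctrl.hand_in())"
```

```text
time_s: 20.05
ee_pos: [0.505, -0.0444, 0.2088]
eef_rot: [-3.142, 0.0, 0.01]
force: [-0.1, -0.7, -0.7]
grip_width: 0.0657
grip_force: 0.0
the job is handed in; nothing more can be done
None
```

I handed the job in at about 20 s: the bur block stands in the chamber, the lid looks shut, and the knob is turned into the thick arc (about 1.3 rad) and let go. The lid and the knob springing out were judged by eye from the pictures, and the hand-in returned no verdict.

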